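Hook out the drying cabinet's tray and load a plate

TASK

Load the full-height coated glass plate from the wooden draining stand into the small white drying cabinet: draw the cabinet's tray out to its stop with the pull hook in its finger hole and lay the hook down on the worktop. Lower the plate gently, without dropping it, all the way down into the free pair of guides on the tray, then push the tray fully home. Leave the half-height plates in their places and do not knock the small things about.

Things in the scene. Friction and masses are not known exactly. Their poses are not given: they have to be found in the camera images.
- cabinet: Small white drying cabinet, 176 wide (y), 145 deep (x), 160 mm high, fixed on the worktop. Origin: under the middle of its front face; +x runs into it, +y is its left as the robot sees it, z up. Its tray comes out to -x. The tray's front panel (154 mm wide, 32 to 144 mm above the worktop) is flush with the cabinet's front when home and cannot be gripped.
- tray (a joint): How far the tray is drawn out, m: 0 = fully home (front panel flush), stop at 0.135. Slides along the cabinet's -x, needs about 2 N, stays where it is left. The tray floor's upper face is 36 mm above the worktop. The worktop for 200 mm to the left of the drawn tray is clear, a good place to lay the hook.
- finger_hole (a point): Centre of the hole in the tray's pull flange, at its upper face, 36 mm above the worktop; axes as the cabinet's; moves with the tray. Hole 16 (x) by 24 mm (y), 16 mm in front of the panel. The flange is a level 4 mm sheet, 112 mm wide, 33 mm deep, at the panel's foot; its front edge, 17 mm ahead (-x) of the hole's centre, is turned down to 22 mm above the worktop: push the tray in there.
- slot_left (a point): Left pair of plate guides on the tray: middle of the slot on the tray floor, 66 mm behind the panel's front; axes as the cabinet's; moves with the tray. Pitch 44 mm (y). Two upright steel channels, 50 mm high, 60 with flared mouths, take a plate standing with its width along x: slot 8.5 mm wide (y; 17 at the flare's top), 94 mm long (x). Two slots hold half-height plates; which is free varies.
- slot_middle (a point): Middle pair of plate guides on the tray: middle of the slot on the tray floor, 66 mm behind the panel's front; axes as the cabinet's; moves with the tray. Pitch 44 mm (y). Two upright steel channels, 50 mm high, 60 with flared mouths, take a plate standing with its width along x: slot 8.5 mm wide (y; 17 at the flare's top), 94 mm long (x). Two slots hold half-height plates; which is free varies.
- slot_right (a point): Right pair of plate guides on the tray: middle of the slot on the tray floor, 66 mm behind the panel's front; axes as the cabinet's; moves with the tray. Pitch 44 mm (y). Two upright steel channels, 50 mm high, 60 with flared mouths, take a plate standing with its width along x: slot 8.5 mm wide (y; 17 at the flare's top), 94 mm long (x). Two slots hold half-height plates; which is free varies.
- full_plate: The plate to load, the only one of full height: a slab of pale green glass with a white coating on one face, 90 wide (x), 6 thick (y), 100 mm high (z), about 135 g (varies). It stands upright in one of the stand's three slots, which one varies. Origin: middle of its lower edge; z up. To be gripped by its upper edge across the 6 mm.
- half_plate_a: A slab of pale green glass with a white coating on one face, 90 x 6 x 58 mm high, standing in one of the tray's slots. Origin: middle of its lower edge; x along its width, y its thickness, z up. Not to be moved from its slot.
- half_plate_b: A slab of pale green glass with a white coating on one face, 90 x 6 x 58 mm high, standing in one of the tray's slots. Origin: middle of its lower edge; x along its width, y its thickness, z up. Not to be moved from its slot.
- half_plate_c: A slab of pale green glass with a white coating on one face, 90 x 6 x 58 mm high, standing in one of the draining stand's slots. Origin: middle of its lower edge; x along its width, y its thickness, z up. Not to be moved from its slot.
- half_plate_d: A slab of pale green glass with a white coating on one face, 90 x 6 x 58 mm high, standing in one of the draining stand's slots. Origin: middle of its lower edge; x along its width, y its thickness, z up. Not to be moved from its slot.
- stand: Wooden draining stand, 104 (x) by 160 (y) mm, fixed on the worktop. Its board is 10 mm thick, and the plates stand on it in three slots along x, 46 mm apart in y (at y = -46, 0 and 46 mm), each 8 mm wide between blocks whose top is 36 mm above the worktop. Origin: middle of its underside.
- hook: Pull hook lying on the worktop. Flat-sided black handle 90 long (x), 18 wide (y), 26 mm high; from its front (+x) end a 7 mm steel rod is cranked up to 51 mm and ends in a pin bent straight down, 105 mm ahead of the handle's middle. Origin: middle of the handle's underside; +x towards the pin, z up. About 120 g. To be gripped across the handle (y).
- hook_tip (a point): Lower end of the hook's pin, 105 mm ahead of the hook's origin and 2 mm above the level of the handle's underside; the pin is 7 mm thick and goes straight up about 42 mm from here to the crank.
- petri: Petri dish with lid, 95 mm across, 16 mm high; a bystander. Origin: middle of its underside.
- dropper_a: Amber bottle, 33 mm across, 76 mm high; a bystander beside the cabinet. Origin: middle of its underside.
- dropper_b: Amber bottle like the other, beside it; a bystander. Origin: middle of its underside.
- tip_box: Pipette tip box with a blue lid, 64 x 102 x 55 mm, on the right; a bystander. Origin: middle of its underside.

How it is judged:
On the way, in this order (a step that is already met when the one before it is completed fails the run):
1. the tray is drawn out at least 115 mm, with the hook's pin in its finger hole (value of joint tray above 0.115 m and horizontal distance between hook_tip and finger_hole below 0.016 m and z of hook_tip in the frame of finger_hole below -0.002 m), for 0.2 s.
2. the full-height plate stands all the way down in a slot of the drawn-out tray, let go (value of joint tray above 0.09 m and ((horizontal distance between full_plate and slot_left below 0.006 m and z of full_plate in the frame of slot_left below 0.005 m and angle between the x axis of full_plate and the x axis of slot_left, either way round below 0.07 rad and angle between full_plate's own z axis and vertical below 0.07 rad) or (horizontal distance between full_plate and slot_middle below 0.006 m and z of full_plate in the frame of slot_middle below 0.005 m and angle between the x axis of full_plate and the x axis of slot_middle, either way round below 0.07 rad and angle between full_plate's own z axis and vertical below 0.07 rad) or (horizontal distance between full_plate and slot_right below 0.006 m and z of full_plate in the frame of slot_right below 0.005 m and angle between the x axis of full_plate and the x axis of slot_right, either way round below 0.07 rad and angle between full_plate's own z axis and vertical below 0.07 rad)) and contact force between the fingers and full_plate below 0.1 N), for 0.2 s.
At the end, for the whole second after the job is handed in: Tray home within 4 mm; the full-height plate at rest in one of its slots, upright and in line within 0.07 rad, within 5 mm of the tray floor and 6 mm of the slot's middle; the hook at rest lying on the worktop (origin below 20 mm), its pin over 30 mm from the finger hole (value of joint tray below 0.004 m and ((horizontal distance between full_plate and slot_left below 0.006 m and z of full_plate in the frame of slot_left below 0.005 m and angle between the x axis of full_plate and the x axis of slot_left, either way round below 0.07 rad and angle between full_plate's own z axis and vertical below 0.07 rad) or (horizontal distance between full_plate and slot_middle below 0.006 m and z of full_plate in the frame of slot_middle below 0.005 m and angle between the x axis of full_plate and the x axis of slot_middle, either way round below 0.07 rad and angle between full_plate's own z axis and vertical below 0.07 rad) or (horizontal distance between full_plate and slot_right below 0.006 m and z of full_plate in the frame of slot_right below 0.005 m and angle between the x axis of full_plate and the x axis of slot_right, either way round below 0.07 rad and angle between full_plate's own z axis and vertical below 0.07 rad)) and linear speed of each of full_plate, hook below 0.02 m/s and height (world z) of hook below 0.02 m and horizontal distance between hook_tip and finger_hole above 0.03 m); the robot touches nothing.
It fails at once if the full-height plate is dropped (moves faster than 0.5 m/s while the fingers do not hold it) (linear speed of full_plate above 0.5 m/s and contact force between the fingers and full_plate below 0.1 N).
It fails at once if a half-height plate is tipped over 0.35 rad (angle between any of half_plate_a, half_plate_b, half_plate_c, half_plate_d's own z axis and vertical above 0.35 rad).
It fails at once if a half-height plate is lifted 25 mm or moved 30 mm from its slot (distance of any of half_plate_c, half_plate_d from where it was at the start of the episode above 0.03 m or height (world z) of any of half_plate_a, half_plate_b above 0.061 m).
It fails at once if a bystander (Petri dish, amber bottles, tip box) is moved more than 40 mm (distance of any of petri, dropper_a, dropper_b, tip_box from where it was at the start of the episode above 0.04 m).
It also fails if it takes over 72 s, if anything falls off the work surface, if the arm or the gripper's body presses on something with over 40 N, if the wrist force passes 120 N, or if a joint passes its speed limit or range.

ROBOT

A 7-joint arm with a two-finger parallel gripper is mounted at the origin on a cart in front of the work surface, level with it; the furniture and walls round the work are solid. World frame = base frame: x ahead of the robot, y to its left, z up, the work surface at z = 0. Lengths are in m, angles in rad, forces in N, time in s.
With the tool pointing down it reaches from about 0.425 to 0.875 m from the base axis. Payload 4.7 kg.
Tool frame: the origin (TCP) lies midway between the tips of the shut fingers; the grasp point (between the pads) lies 19 mm behind it; z points along the fingers, y is the line along which they close (so a half turn about z gives the same grasp; the last joint's range is limited). The gripper opens to 87 mm and grips with 3 to 60 N. Pads are 19 mm wide; open, the fingers measure 117 mm over their backs; the gripper's body (75 mm by 190 mm) begins 51 mm behind the grasp point.
Start: joints at [1.156, 0.321, -0.07, 1.45, 0.023, 1.371, -0.057], TCP at [0.27, -0.591, 0.223] pointing down, gripper open.
Joint ranges: [-2.86, 2.86], [-0.3, 2.09], [-1.38, 1.24], [0.06, 2.45], [-1.56, 4.7], [0.09, 2.05], [-2.69, 2.69]. Speed limits (rad/s): [2.57, 2.57, 3.14, 3.14, 3.14, 3.14, 3.14].

INTERFACE

Orientations are given as a rotation vector (axis times angle).
In Python, from bench import ctrl, ticket, get_image, camera_model gives the robot as it stands (ctrl), with the cameras as plain functions and the job (ticket).
- The arm moves only by the tool move_tool, called after "Request:" as name([rows], argument=value, ...), one row to a line, values as JSON. Schema: {"type":"object","properties":{"segments":{"type":"array","items":{"type":"object","properties":{"dx":{"type":"number"},"dy":{"type":"number"},"dz":{"type":"number"},"twist":{"type":"number"},"aperture":{"type":"number"}},"additionalProperties":false,"required":["aperture"]},"minItems":1,"maxItems":20},"force":{"type":"number"},"only":{"type":"string"},"quiet":{"type":"boolean"},"lines":{"type":"string"}},"required":["segments"],"additionalProperties":false}. segments is a list of rows, 1 to 20 of them, each an object with the fields dx, dy, dz (the shift in parts of the range, where 1.0 means 0.75 m), twist (a turn about the tool's z in parts of the range, where 1.0 means 2 pi rad), aperture (the opening from 0.0 (shut) to 1.0 (fully open)); a field left out counts as zero (the opening has to be given); each row is the pose to reach, as a shift and turn from the pose commanded when the call began, along the tool's axes at that moment; what a row does not reach only later rows make up. A row lasts 1/10 s, in which the tool goes at most 0.05 m and 0.15 rad, less where a joint would pass 70% of its speed; a pose out of reach is approached as far as the arm can. The fingers move at their own pace and stop on an object; force is the grip in N (left out, the last holds). Time passes only in rows, so rows that do not move let the fingers close. The tool returns the time, the measured TCP pose, the force, the opening and the grip force at its end. only (a regular expression) keeps the lines of the reply that match it, lines (a string "A,B") keeps lines A to B, and quiet returns only ok. No shift or turn number may pass 1 either way. Input that does not fit is refused with a message, and nothing moves.
- ctrl.get_state(): the state, without advancing time (a new reading comes with each control period).
- get_image(name): name is "side" or "top"; returns the picture (480x640x3 uint8, red, green, blue); there is no depth.
- camera_model(name): a dict with "vertical_fov" (degrees; the focal length in pixels is half the picture's height over the tangent of half this angle, whatever the lens; pixels are square), "cx", "cy" (the principal point, pixels), "rvec" (rotation vector, rad) and "tvec" (3), from world to camera coordinates, as OpenCV has them. Camera axes: x right, y down, z forward; pixel columns grow to the right and rows downward; lengths in m; the calibration is good to about 2 mm. A picture is of the moment at which its call begins. camera_model takes no time and is no camera call.
- ticket.close_job(): hands the job in; it is judged then, once.
The state is a dict: "time": time; "joint_positions": joint angles; "qd": joint speeds; "joint_torque": joint torques, N m; "position": TCP position; "tool_rot": TCP orientation; "ft_force": force on the tool from outside, world axes, zero at the start; "torque": the same for the moment, N m; "grip_width": opening from 0.0 (shut) to 1.0 (fully open); "grip_force": force on a finger pad.
Only numpy, scipy, OpenCV 4.12 (cv2) and the standard library are available. Lean on these libraries where they do the work, as an engineer would, in place of code of your own. Each camera call takes 0.05 s, during which the arm holds its last target. There are 200 camera calls.

## Working session

There is one attempt and no reset: what is moved stays moved. The work goes in short steps, Python scripts to look and compute and a tool call to move; the robot and the scene stay as the last step left them, time stands still between calls to the robot, and variables do not carry over. Pictures are saved under pics/ and viewed, at most 10 in all, crops included, and the job is handed in when it is done.

```bash
ls; mkdir -p pics; cat > h.py <<'E'
import numpy as np,cv2
from bench import ctrl, ticket, get_image, camera_model
def snap(n,f,crop=None,s=1):
    im=get_image(n)[:,:,::-1].copy(); cv2.imwrite('pics/raw_'+f,im)
    if crop: x,y,w,h=crop; im=cv2.resize(im[y:y+h,x:x+w],None,fx=s,fy=s,interpolation=cv2.INTER_CUBIC)
    cv2.imwrite('pics/'+f,im)
def cam(n):
    m=camera_model(n); f=240/np.tan(np.radians(m['vertical_fov'])/2)
    return f,m['cx'],m['cy'],cv2.Rodrigues(np.array(m['rvec'],float))[0],np.array(m['tvec'],float)
def pt(n,u,v,z):
    f,cx,cy,R,t=cam(n); C=-R.T@t; d=R.T@np.array([(u-cx)/f,(v-cy)/f,1]); return C+d*(z-C[2])/d[2]
def proj(n,p):
    f,cx,cy,R,t=cam(n); q=R@np.array(p)+t; return q[:2]/q[2]*f+[cx,cy]
def delta(target,yaw=None):
    s=ctrl.get_state(); R=cv2.Rodrigues(np.array(s['tool_rot'],float))[0]
    return R.T@(np.array(target)-s['position']),R
E
python3 - <<'E'
from h import *
for n in('top','side'):
    snap(n,n+'0.png'); print(n,camera_model(n)); f,cx,cy,R,t=cam(n); print(-R.T@t)
s=ctrl.get_state(); print(s); print(cv2.Rodrigues(np.array(s['tool_rot'],float))[0].round(3))
E
```

```text
bench.py
pics
top {'vertical_fov': 57.96745775030709, 'cx': 324.2487964551186, 'cy': 244.4346974520962, 'rvec': array([ 2.1518146 , -2.15726564,  0.14397215]), 'tvec': array([0.02328108, 0.55308811, 1.15397378])}
[0.39737452 0.02469805 1.21638294]
side {'vertical_fov': 43.74102763051608, 'cx': 317.36220132261997, 'cy': 251.9508075440663, 'rvec': array([ 0.67532157, -2.43015834,  1.35634053]), 'tvec': array([0.48517087, 0.19229018, 1.31194873])}
[-0.12857026  1.11624659  0.85500818]
{'time': 0.1, 'joint_positions': array([ 1.1561024 ,  0.32173197, -0.0701036 ,  1.45157129,  0.02260953,
        1.37078619, -0.05692107]), 'qd': array([-1.26169285e-03, -7.93402673e-04,  3.95925963e-05, -4.11776184e-03,
       -2.26797962e-04, -6.17340932e-05,  1.13601857e-04]), 'joint_torque': array([-8.93959987e-05, -4.92571986e+01, -4.05548690e-01, -3.13397849e+01,
       -6.40957779e-02,  3.94473842e-02,  8.16613806e-05]), 'position': array([ 0.270009  , -0.59071652,  0.22157282]), 'tool_rot': array([-3.06804701e+00, -6.68090693e-01,  7.19174745e-04]), 'ft_force': array([ 0.38963643, -0.11616456,  0.43600209]), 'torque': array([-0.00332384, -0.0058587 ,  0.01470552]), 'grip_force': 0.0, 'grip_width': 1.0006732366540496}
[[ 0.909  0.416 -0.001]
 [ 0.416 -0.909  0.002]
 [-0.    -0.002 -1.   ]]
```

View pics/top0.png

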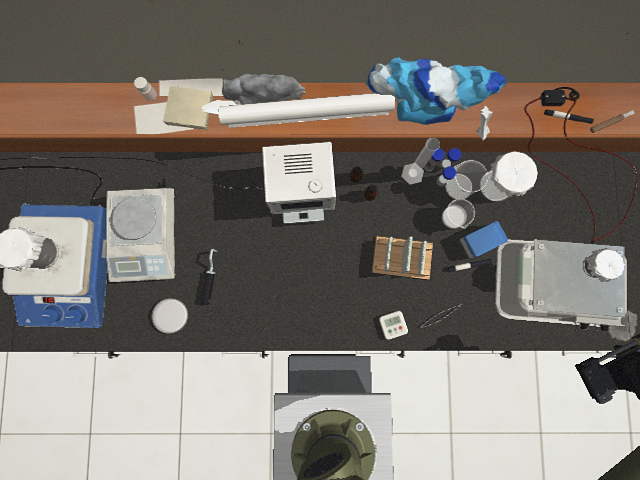

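View pics/side0.png

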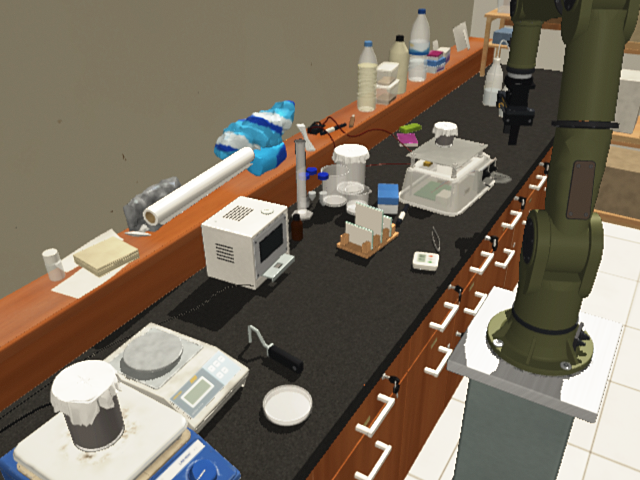

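The top view shows the cabinet at about (298,178), the hook's handle at (205,290) with its pin at (210,252), and the stand at (403,257). In the side view the full plate stands at about (369,225). Next I'll enlarge the details.

```bash
python3 - <<'E'
from h import *
t=cv2.imread('pics/raw_top0.png'); s=cv2.imread('pics/raw_side0.png')
def c(im,x,y,w,h,W,H): return cv2.resize(im[y:y+h,x:x+w],(W,H),interpolation=cv2.INTER_CUBIC)
a=np.vstack([np.hstack([c(t,180,240,60,70,300,350).copy() if 0 else c(t,180,240,66,66,396,396), c(t,365,225,66,66,396,396)]),])
cv2.imwrite('pics/m1.png',a)
b=np.hstack([c(t,255,135,100,100,400,400),c(s,330,195,80,80,400,400)])
cv2.imwrite('pics/m2.png',b)
E
```

```text
(no output)
```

View pics/m1.png

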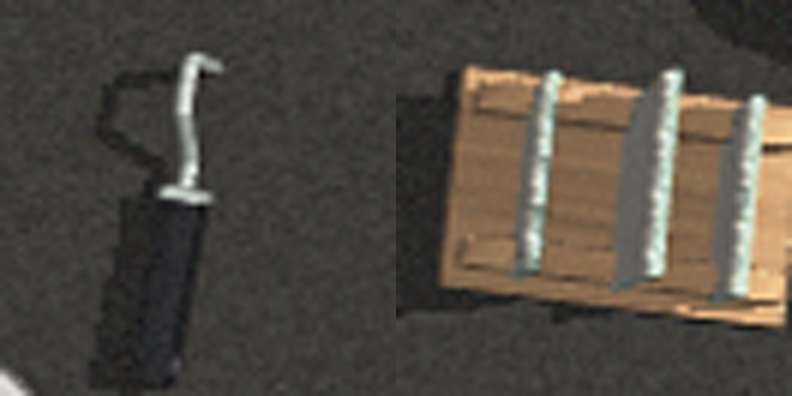

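View pics/m2.png

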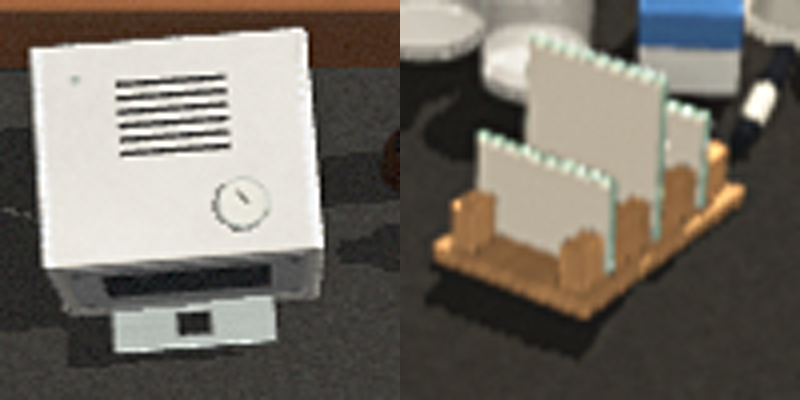

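```bash
python3 - <<'E'
from h import *
P=lambda x,y,s,ox,oy,z: pt('top',ox+(x+.5)/s-.5,oy+(y+.5)/s-.5,z)
pr=lambda n,v: print(n,np.round(v,4))
pr('tip',P(219,69,6,180,240,.004)); pr('pintop',P(195,60,6,180,240,.047)); pr('ring',P(187,195,6,180,240,.016))
pr('hend top',P(162,385,6,180,240,.026))
for z in(.16,):
  c=[P(x,y,4,255,135,z) for x,y in((30,47),(305,28),(322,245),(45,268))]
  for q in c: pr('roof',q)
  for i in range(4): pr('len',np.linalg.norm(c[i]-c[i-3]))
pr('hole',P(195,323,4,255,135,.036))
for x,y in((112,310),(274,298),(277,340),(115,352)): pr('fl',P(x,y,4,255,135,.036))
a=P(278,74,6,365,225,.11); b=P(258,276,6,365,225,.11); pr('plate',a); pr('plate',b); pr('L',np.linalg.norm(a-b)); pr('mid',(a+b)/2); print(np.degrees(np.arctan2(*(a-b)[1::-1])))
for x,y in ((552-396,75),(530-396,272),(757-396,98),(737-396,297)): pr('half',P(x,y,6,365,225,.068))
E
```

```text
tip [0.5393 0.3264 0.004 ]
pintop [0.5384 0.3267 0.047 ]
ring [0.4793 0.3364 0.016 ]
hend top [0.3925 0.3424 0.026 ]
roof [0.7879 0.179  0.16  ]
roof [0.8001 0.0047 0.16  ]
roof [ 0.659  -0.0053  0.16  ]
roof [0.6447 0.1673 0.16  ]
len 0.1747
len 0.1414
len 0.1732
len 0.1436
hole [0.6346 0.0795 0.036 ]
fl [0.6439 0.1371 0.036 ]
fl [0.6521 0.0247 0.036 ]
fl [0.6225 0.0227 0.036 ]
fl [0.6143 0.1348 0.036 ]
plate [ 0.5625 -0.2018  0.11  ]
plate [ 0.4755 -0.1908  0.11  ]
L 0.0877
mid [ 0.519  -0.1963  0.11  ]
-7.230212220564374
half [ 0.5684 -0.1559  0.068 ]
half [ 0.4804 -0.1442  0.068 ]
half [ 0.5578 -0.2472  0.068 ]
half [ 0.4691 -0.2354  0.068 ]
```

```bash
cat >> h.py <<'E'
def rows(*tg):
    "targets (x,y,z,tool yaw deg) -> rows in tool axes now"
    s=ctrl.get_state(); R=cv2.Rodrigues(np.array(s['tool_rot'],float))[0]; p=s['position']
    y0=np.degrees(np.arctan2(R[1,0],R[0,0]))
    print('pos',p.round(4),'yaw',y0.round(2),'t',s['time'],'q7',s['joint_positions'][6].round(2),'F',s['ft_force'].round(1))
    for x,y,z,w in tg:
        d=R.T@(np.array([x,y,z])-p); a=-((w-y0+180)%360-180)
        print(*d.round(4),round(np.radians(a),3))
E
python3 -c "
from h import *
rows((.52,-.25,.25,100),(.55,.15,.25,150),(.4646,.3356,.12,173.5))"
```

```text
pos [ 0.27   -0.5907  0.2216] yaw 24.57 t 0.1 q7 -0.06 F [ 0.4 -0.1  0.4]
0.369 -0.206 -0.0281 -1.317
0.5626 -0.5573 -0.0275 -2.189
0.5621 -0.7614 0.1028 -2.599
```

Careful with the scale: shifts go in shares of 0.75 m and turns go in shares of 2 pi rad. That gives: 0.563 m / 0.75 = 0.7507, -0.557 m / 0.75 = -0.7427, -2.19 rad / 6.2832 = -0.3485.

Request:
move_tool([
  {"dx": 0.492, "dy": -0.2747, "dz": -0.04, "twist": -0.2069, "aperture": 1},
  {"dx": 0.492, "dy": -0.2747, "dz": -0.04, "twist": -0.2069, "aperture": 1},
  {"dx": 0.492, "dy": -0.2747, "dz": -0.04, "twist": -0.2069, "aperture": 1},
  {"dx": 0.492, "dy": -0.2747, "dz": -0.04, "twist": -0.2069, "aperture": 1},
  {"dx": 0.492, "dy": -0.2747, "dz": -0.04, "twist": -0.2069, "aperture": 1},
  {"dx": 0.492, "dy": -0.2747, "dz": -0.04, "twist": -0.2069, "aperture": 1},
  {"dx": 0.492, "dy": -0.2747, "dz": -0.04, "twist": -0.2069, "aperture": 1},
  {"dx": 0.492, "dy": -0.2747, "dz": -0.04, "twist": -0.2069, "aperture": 1},
  {"dx": 0.492, "dy": -0.2747, "dz": -0.04, "twist": -0.2069, "aperture": 1},
  {"dx": 0.7507, "dy": -0.7427, "dz": -0.04, "twist": -0.3485, "aperture": 1},
  {"dx": 0.7507, "dy": -0.7427, "dz": -0.04, "twist": -0.3485, "aperture": 1},
  {"dx": 0.7507, "dy": -0.7427, "dz": -0.04, "twist": -0.3485, "aperture": 1},
  {"dx": 0.7507, "dy": -0.7427, "dz": -0.04, "twist": -0.3485, "aperture": 1},
  {"dx": 0.7507, "dy": -0.7427, "dz": -0.04, "twist": -0.3485, "aperture": 1},
  {"dx": 0.7507, "dy": -0.7427, "dz": -0.04, "twist": -0.3485, "aperture": 1},
  {"dx": 0.7507, "dy": -0.7427, "dz": -0.04, "twist": -0.3485, "aperture": 1},
  {"dx": 0.7507, "dy": -0.7427, "dz": -0.04, "twist": -0.3485, "aperture": 1},
])

```text
time: 1.8
position: [0.5503, 0.1501, 0.2524]
tool_rot: [0.813, 3.034, -0.001]
ft_force: [1.9, 0.1, -1.0]
grip_width: 0.997
grip_force: 0.0
```

```bash
python3 -c "
from h import *
rows((.4646,.3356,.12,173.5),(.4646,.3356,.004,173.5))"
```

```text
pos [0.5503 0.1501 0.2524] yaw 150.02 t 1.8 q7 0.61 F [ 1.9  0.1 -1. ]
0.167 0.118 0.1323 -0.41
0.167 0.118 0.2483 -0.41
```

To row units: 0.22 m / 0.75 = 0.2933, 0.2 m / 0.75 = 0.2667, -0.41 rad / 6.2832 = -0.0653.

Request:
move_tool([
  {"dx": 0.2227, "dy": 0.1573, "dz": 0.176, "twist": -0.0653, "aperture": 0.6},
  {"dx": 0.2227, "dy": 0.1573, "dz": 0.176, "twist": -0.0653, "aperture": 0.6},
  {"dx": 0.2227, "dy": 0.1573, "dz": 0.176, "twist": -0.0653, "aperture": 0.6},
  {"dx": 0.2227, "dy": 0.1573, "dz": 0.176, "twist": -0.0653, "aperture": 0.6},
  {"dx": 0.2227, "dy": 0.1573, "dz": 0.176, "twist": -0.0653, "aperture": 0.6},
  {"dx": 0.2227, "dy": 0.1573, "dz": 0.176, "twist": -0.0653, "aperture": 0.6},
  {"dx": 0.2227, "dy": 0.1573, "dz": 0.176, "twist": -0.0653, "aperture": 0.6},
  {"dx": 0.2227, "dy": 0.1573, "dz": 0.2267, "twist": -0.0653, "aperture": 0.6},
  {"dx": 0.2227, "dy": 0.1573, "dz": 0.2667, "twist": -0.0653, "aperture": 0.6},
  {"dx": 0.2227, "dy": 0.1573, "dz": 0.2933, "twist": -0.0653, "aperture": 0.6},
])

```text
time: 2.8
position: [0.466, 0.3314, 0.031]
tool_rot: [-0.182, -3.136, 0.003]
ft_force: [-0.6, 0.1, -0.3]
grip_width: 0.6
grip_force: 0.0
```

```bash
python3 - <<'E'
from h import *
rows((.4646,.3356,.004,173.5))
snap('top','t1.png',(170,220,80,90),6)
E
```

```text
pos [0.466  0.3314 0.031 ] yaw 173.34 t 2.8 q7 0.48 F [-0.6  0.1 -0.3]
0.0019 0.0041 0.027 -0.003
```

View pics/t1.png

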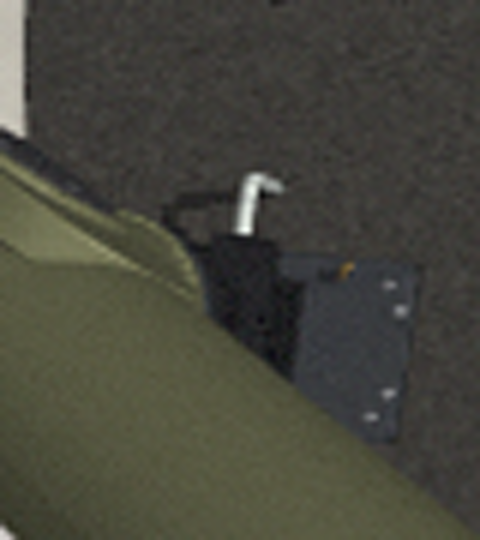

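The wide gripper body hides the handle. The pin is still at about (275,186) in the crop, so the hook hasn't been disturbed.

Request:
move_tool([
  {"aperture": 0.6},
  {"aperture": 0.6},
])

```text
time: 3.05
position: [0.4664, 0.3339, 0.034]
tool_rot: [0.18, 3.134, 0.001]
ft_force: [0.5, 0.2, -0.1]
grip_width: 0.601
grip_force: 0.0
```

```bash
python3 -c "
from h import *
rows((.4646,.3360,.004,173.5))"
```

```text
pos [0.4664 0.3339 0.034 ] yaw 173.44 t 3.05 q7 0.48 F [ 0.5  0.2 -0.1]
0.0021 0.0019 0.03 -0.001
```

To row units: 0.03 m / 0.75 = 0.04, 0.015 m / 0.75 = 0.02.

Request:
move_tool([
  {"dy": 0.0027, "dz": 0.02, "aperture": 0.6},
  {"dy": 0.0027, "dz": 0.04, "aperture": 0.6},
  {"dy": 0.0027, "dz": 0.04, "aperture": 0.6},
  {"dy": 0.0027, "dz": 0.04, "aperture": 0},
  {"dy": 0.0027, "dz": 0.04, "aperture": 0},
  {"dy": 0.0027, "dz": 0.04, "aperture": 0},
  {"dy": 0.0027, "dz": 0.04, "aperture": 0},
  {"dy": 0.0027, "dz": 0.04, "aperture": 0},
  {"dy": 0.0027, "dz": 0.04, "aperture": 0},
], force=50)

```text
time: 3.95
position: [0.4651, 0.3361, 0.0027]
tool_rot: [0.177, 3.136, 0.0]
ft_force: [0.1, -0.0, 0.5]
grip_width: 0.204
grip_force: 49.8
```

```bash
python3 -c "
from h import *
rows((.4646,.3360,.004,173.5),(.4646,.3360,.1,155))"
```

```text
pos [0.4651 0.3361 0.0027] yaw 173.54 t 3.95 q7 0.45 F [ 0.1 -0.   0.5]
0.0005 -0.0002 -0.0013 0.001
0.0005 -0.0002 -0.0973 0.324
```

```bash
python3 -c "
from h import *
rows((.4651,.3361,.09,173.5),(.5623,.0988,.09,166),(.5623,.0988,.060,166))"
```

```text
pos [0.4651 0.3361 0.0027] yaw 173.54 t 3.95 q7 0.45 F [ 0.1 -0.   0.5]
-0.0 -0.0 -0.0873 0.001
-0.1233 -0.2249 -0.0873 0.132
-0.1233 -0.2249 -0.0573 0.132
```

To row units: -0.225 m / 0.75 = -0.3, -0.123 m / 0.75 = -0.164, 0.132 rad / 6.2832 = 0.021.

Request:
move_tool([
  {"dz": -0.04, "aperture": 0},
  {"dz": -0.08, "aperture": 0},
  {"dz": -0.116, "aperture": 0},
  {"dx": -0.164, "dy": -0.3, "dz": -0.116, "twist": 0.021, "aperture": 0},
  {"dx": -0.164, "dy": -0.3, "dz": -0.116, "twist": 0.021, "aperture": 0},
  {"dx": -0.164, "dy": -0.3, "dz": -0.116, "twist": 0.021, "aperture": 0},
  {"dx": -0.164, "dy": -0.3, "dz": -0.116, "twist": 0.021, "aperture": 0},
  {"dx": -0.164, "dy": -0.3, "dz": -0.116, "twist": 0.021, "aperture": 0},
  {"dx": -0.164, "dy": -0.3, "dz": -0.116, "twist": 0.021, "aperture": 0},
  {"dx": -0.164, "dy": -0.3, "dz": -0.0773, "twist": 0.021, "aperture": 0},
  {"dx": -0.164, "dy": -0.3, "dz": -0.0773, "twist": 0.021, "aperture": 0},
  {"dx": -0.164, "dy": -0.3, "dz": -0.0773, "twist": 0.021, "aperture": 0},
])

```text
time: 5.15
position: [0.561, 0.0992, 0.0602]
tool_rot: [-0.382, -3.116, 0.0]
ft_force: [-0.0, -0.0, -1.0]
grip_width: 0.205
grip_force: 49.8
```

```bash
python3 - <<'E'
from h import *
rows((.5623,.0988,.060,166))
t=get_image('top')[:,:,::-1].copy(); s=get_image('side')[:,:,::-1].copy()
cv2.imwrite('pics/raw_t2.png',t);cv2.imwrite('pics/raw_s2.png',s)
h=(.6346,.0795,.036); print(proj('top',h),proj('side',h))
u=np.round(proj('side',h)).astype(int)
c=lambda im,x,y,w: cv2.resize(im[y:y+w,x:x+w],(400,400),interpolation=cv2.INTER_CUBIC)
print(u-40)
cv2.imwrite('pics/m3.png',np.hstack([c(t,264,176,80),c(s,u[0]-40,u[1]-40,80)]))
E
```

```text
pos [0.561  0.0992 0.0602] yaw 166.04 t 5.15 q7 0.86 F [-0. -0. -1.]
-0.0014 -0.0 0.0002 0.001
[303.38704727 215.37080886] [278.911535  264.0247846]
[239 224]
```

View pics/m3.png

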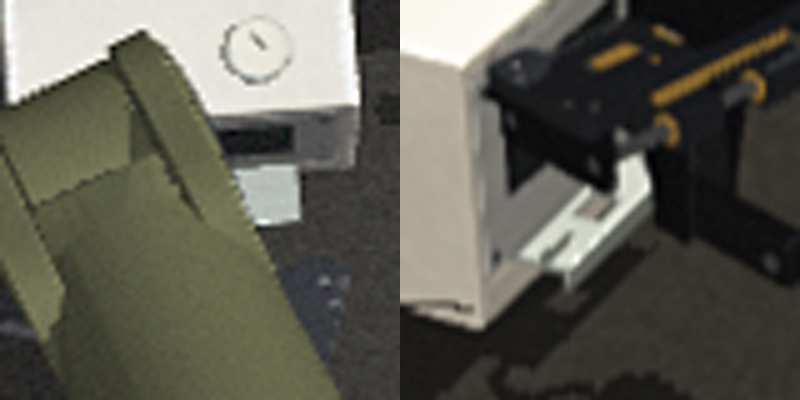

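The hook is hidden from the top. From the side, the hole shows at crop (595,208), and a thin shadow from the pin falls on the flange beside it.

To row units: 0.028 m / 0.75 = 0.0373, 0.024 m / 0.75 = 0.032.

```bash
python3 - <<'E'
from h import *
print(pt('side',239+195.5/5-.5,224+208.5/5-.5,.036))
f,cx,cy,R,t=cam('side')
print(pt('side',256.5,150,.16))
E
```

```text
[0.63432579 0.08574816 0.036     ]
[ 0.95318594 -0.26974409  0.16      ]
```

Request:
move_tool([
  {"dx": -0.0019, "dz": 0.0133, "aperture": 0},
  {"dx": -0.0019, "dz": 0.0267, "aperture": 0},
  {"dx": -0.0019, "dz": 0.032, "aperture": 0},
  {"dx": -0.0019, "dz": 0.0373, "aperture": 0},
  {"dx": -0.0019, "dz": 0.0373, "aperture": 0},
])

```text
time: 5.75
position: [0.5627, 0.0983, 0.0318]
tool_rot: [-0.383, -3.117, 0.0]
ft_force: [0.3, 0.2, -0.9]
grip_width: 0.204
grip_force: 49.8
```

To row units: 0.01 m / 0.75 = 0.0133, 0.006 m / 0.75 = 0.008.

Request:
move_tool([
  {"dz": 0.008, "aperture": 0},
  {"dz": 0.0133, "aperture": 0},
  {"dz": 0.0133, "aperture": 0},
])

```text
time: 6.05
position: [0.5628, 0.0981, 0.0218]
tool_rot: [-0.383, -3.117, 0.001]
ft_force: [-0.2, -0.9, -1.5]
grip_width: 0.199
grip_force: 49.8
```

```bash
python3 -c "
from h import *
c,s=np.cos(.078),np.sin(.078)
p=ctrl.get_state()['position']
rows(*[(p[0]-c*d,p[1]-s*d,p[2],166) for d in (.03,.07,.115,.138)])"
```

```text
pos [0.5628 0.0981 0.0218] yaw 165.97 t 6.05 q7 0.83 F [-0.2 -0.9 -1.5]
0.0285 -0.0095 0.0 -0.0
0.0664 -0.0222 0.0001 -0.0
0.1091 -0.0365 0.0001 -0.0
0.1309 -0.0438 0.0002 -0.0
```

To row units: 0.109 m / 0.75 = 0.1453, 0.1 m / 0.75 = 0.1333.

Request:
move_tool([
  {"dx": 0.0187, "dy": -0.0067, "aperture": 0},
  {"dx": 0.038, "dy": -0.0127, "aperture": 0},
  {"dx": 0.0627, "dy": -0.0213, "aperture": 0},
  {"dx": 0.088, "dy": -0.0293, "aperture": 0},
  {"dx": 0.1133, "dy": -0.0373, "aperture": 0},
  {"dx": 0.1333, "dy": -0.044, "aperture": 0},
  {"dx": 0.1453, "dy": -0.0487, "aperture": 0},
  {"dx": 0.1453, "dy": -0.0487, "aperture": 0},
])

```text
time: 6.85
position: [0.4478, 0.0889, 0.0226]
tool_rot: [-0.383, -3.118, 0.002]
ft_force: [0.2, -0.5, -0.6]
grip_width: 0.201
grip_force: 49.8
```

```bash
python3 -c "
from h import *
print(ctrl.get_state()['ft_force'],ctrl.get_state()['joint_positions'])"
```

```text
[ 0.2135686  -0.45836317 -0.56932716] [ 0.5491608   0.20619455 -0.85243852  2.10314244  0.19775466  0.91191959
  0.9113929 ]
```

Request:
move_tool([
  {"dx": 0.0107, "dy": -0.0036, "aperture": 0},
  {"dx": 0.0213, "dy": -0.0072, "aperture": 0},
  {"dx": 0.0267, "dy": -0.0089, "aperture": 0},
  {"dx": 0.0307, "dy": -0.0103, "aperture": 0},
  {"dx": 0.0307, "dy": -0.0103, "aperture": 0},
])

```text
time: 7.35
position: [0.4239, 0.0873, 0.0224]
tool_rot: [-0.383, -3.117, 0.001]
ft_force: [-0.5, 0.8, -0.2]
grip_width: 0.203
grip_force: 49.8
```

```bash
python3 - <<'E'
from h import *
t=get_image('top')[:,:,::-1].copy(); s=get_image('side')[:,:,::-1].copy()
c=lambda im,x,y,w: cv2.resize(im[y:y+w,x:x+w],(400,400),interpolation=cv2.INTER_CUBIC)
cv2.imwrite('pics/m4.png',np.hstack([c(t,250,170,110),c(s,220,210,110)]))
E
```

```text
(no output)
```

View pics/m4.png

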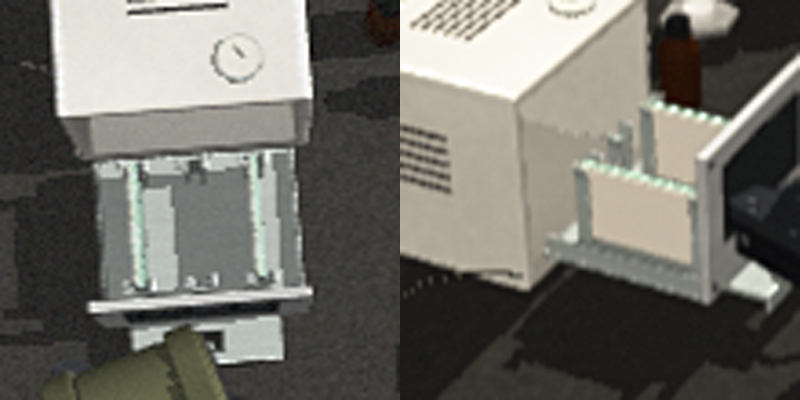

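The tray is out. Half plates fill the left slot (crop x about 138) and the right slot (about 258), so the middle slot is free. I can see the hole at (212,342).

```bash
python3 - <<'E'
from h import *
P=lambda x,y,z: pt('top',250+(x+.5)/3.636-.5,170+(y+.5)/3.636-.5,z)
print('hole',P(212,342,.036))
a=[P(*q,.094) for q in((133,162),(141,286),(254,158),(263,280))]
for q in a:print(q)
print('mid',sum(a)/4)
print('panel top',P(88,305,.144),P(311,292,.144))
h0=np.array([.6346,.0800]);u=np.array([np.cos(.078),np.sin(.078)])
f=h0+.016*u
print('pred slot mid at .135', f-.135*u+.066*u,'hole',h0-.135*u)
E
```

```text
hole [0.50021774 0.06656564 0.036     ]
[0.62620907 0.12209113 0.094     ]
[0.53559404 0.11555137 0.094     ]
[0.62896637 0.03433974 0.094     ]
[0.53972396 0.02798598 0.094     ]
mid [0.58262336 0.07499205 0.094     ]
panel top [0.51641944 0.14767367 0.144     ] [ 0.52501136 -0.00504884  0.144     ]
pred slot mid at .135 [0.58176114 0.07587019] hole [0.50001046 0.06948067]
```

```bash
python3 -c "
from h import *
rows((.426,.0875,.09,166),(.432,.25,.09,170),(.45,.31,.06,173.5),(.45,.31,.0035,173.5))"
```

```text
pos [0.424  0.0873 0.0223] yaw 165.97 t 7.45 q7 0.95 F [-0.3  0.5 -1.6]
-0.0018 0.0006 -0.0677 -0.001
0.0318 0.1598 -0.0677 -0.07
0.0288 0.2223 -0.0378 -0.131
0.0288 0.2224 0.0187 -0.131
```

To row units: 0.222 m / 0.75 = 0.296, 0.16 m / 0.75 = 0.2133, -0.13 rad / 6.2832 = -0.0207.

Request:
move_tool([
  {"dx": -0.0027, "aperture": 0},
  {"dx": -0.0027, "dz": -0.04, "aperture": 0},
  {"dx": -0.0027, "dz": -0.0907, "aperture": 0},
  {"dx": -0.0027, "dz": -0.0907, "aperture": 0},
  {"dx": 0.0427, "dy": 0.2133, "dz": -0.0907, "twist": -0.0111, "aperture": 0},
  {"dx": 0.0427, "dy": 0.2133, "dz": -0.0907, "twist": -0.0111, "aperture": 0},
  {"dx": 0.0427, "dy": 0.2133, "dz": -0.0907, "twist": -0.0111, "aperture": 0},
  {"dx": 0.0427, "dy": 0.2133, "dz": -0.0907, "twist": -0.0111, "aperture": 0},
  {"dx": 0.0387, "dy": 0.296, "dz": -0.0507, "twist": -0.0207, "aperture": 0},
  {"dx": 0.0387, "dy": 0.296, "dz": -0.0507, "twist": -0.0207, "aperture": 0},
  {"dx": 0.0387, "dy": 0.296, "dz": -0.0133, "twist": -0.0207, "aperture": 0},
  {"dx": 0.0387, "dy": 0.296, "dz": 0.0133, "twist": -0.0207, "aperture": 0},
  {"dx": 0.0387, "dy": 0.296, "dz": 0.02, "twist": -0.0207, "aperture": 0},
  {"dx": 0.0387, "dy": 0.296, "dz": 0.02, "twist": -0.0207, "aperture": 0},
])

```text
time: 8.85
position: [0.4493, 0.3093, 0.0062]
tool_rot: [-0.18, -3.134, 0.002]
ft_force: [-0.5, 0.5, -2.0]
grip_width: 0.204
grip_force: 49.8
```

To row units: -0.22 m / 0.75 = -0.2933, -0.18 m / 0.75 = -0.24.

Request:
move_tool([
  {"dz": 0.0033, "aperture": 0},
  {"dz": 0.0047, "aperture": 0},
  {"dz": 0.0047, "aperture": 0.5},
  {"dz": 0.0047, "aperture": 0.5},
  {"dz": 0.0047, "aperture": 0.5},
  {"dz": -0.04, "aperture": 0.5},
  {"dz": -0.1067, "aperture": 0.5},
  {"dz": -0.1733, "aperture": 0.5},
  {"dz": -0.24, "aperture": 0.5},
  {"dz": -0.2933, "aperture": 0.5},
  {"dz": -0.2933, "aperture": 0.5},
])

```text
time: 9.95
position: [0.4526, 0.3124, 0.2337]
tool_rot: [0.18, 3.127, 0.008]
ft_force: [1.0, -0.2, -0.5]
grip_width: 0.5
grip_force: 0.0
```

```bash
python3 -c "
from h import *
rows((.52,.1,.24,172.8),(.519,-.1963,.24,172.8),(.519,-.1963,.14,172.8))"
```

```text
pos [0.4526 0.3124 0.2337] yaw 173.43 t 9.95 q7 0.65 F [ 1.  -0.2 -0.5]
-0.0913 -0.2033 -0.0065 0.011
-0.1243 -0.4977 -0.0078 0.011
-0.1233 -0.4983 0.0922 0.011
```

To row units: -0.498 m / 0.75 = -0.664, -0.203 m / 0.75 = -0.2707, 0.01 rad / 6.2832 = 0.0016.

Request:
move_tool([
  {"dx": -0.1213, "dy": -0.2707, "dz": -0.0093, "twist": 0.0016, "aperture": 0.5},
  {"dx": -0.1213, "dy": -0.2707, "dz": -0.0093, "twist": 0.0016, "aperture": 0.5},
  {"dx": -0.1213, "dy": -0.2707, "dz": -0.0093, "twist": 0.0016, "aperture": 0.5},
  {"dx": -0.1213, "dy": -0.2707, "dz": -0.0093, "twist": 0.0016, "aperture": 0.5},
  {"dx": -0.1213, "dy": -0.2707, "dz": -0.0093, "twist": 0.0016, "aperture": 0.5},
  {"dx": -0.1653, "dy": -0.664, "dz": -0.0093, "twist": 0.0016, "aperture": 0.5},
  {"dx": -0.1653, "dy": -0.664, "dz": -0.0093, "twist": 0.0016, "aperture": 0.5},
  {"dx": -0.1653, "dy": -0.664, "dz": -0.0093, "twist": 0.0016, "aperture": 0.5},
  {"dx": -0.1653, "dy": -0.664, "dz": -0.0093, "twist": 0.0016, "aperture": 0.5},
  {"dx": -0.1653, "dy": -0.664, "dz": -0.0093, "twist": 0.0016, "aperture": 0.5},
  {"dx": -0.1653, "dy": -0.664, "dz": -0.0093, "twist": 0.0016, "aperture": 0.5},
  {"dx": -0.1653, "dy": -0.664, "dz": 0.08, "twist": 0.0016, "aperture": 0.5},
  {"dx": -0.1653, "dy": -0.664, "dz": 0.08, "twist": 0.0016, "aperture": 0.5},
  {"dx": -0.1653, "dy": -0.664, "dz": 0.08, "twist": 0.0016, "aperture": 0.5},
  {"dx": -0.1653, "dy": -0.664, "dz": 0.08, "twist": 0.0016, "aperture": 0.5},
])

```text
time: 11.45
position: [0.5166, -0.1987, 0.1678]
tool_rot: [0.195, 3.135, 0.0]
ft_force: [0.6, -0.1, 0.0]
grip_width: 0.503
grip_force: 0.0
```

```bash
python3 - <<'E'
from h import *
rows((.519,-.1963,.096,172.8))
t=get_image('top')[:,:,::-1].copy(); s=get_image('side')[:,:,::-1].copy()
cv2.imwrite('pics/raw_t5.png',t)
c=lambda im,x,y,w: cv2.resize(im[y:y+w,x:x+w],(400,400),interpolation=cv2.INTER_CUBIC)
cv2.imwrite('pics/m5.png',np.hstack([c(t,190,200,120),c(s,330,160,100)]))
E
```

```text
pos [ 0.5166 -0.1987  0.1678] yaw 172.9 t 11.45 q7 1.65 F [ 0.6 -0.1  0. ]
-0.0021 0.0027 0.0718 0.002
```

View pics/m5.png

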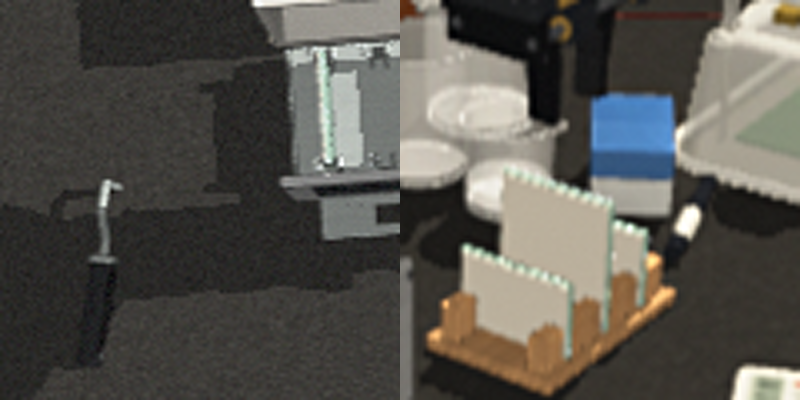

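The hook lies flat, left of the tray. The fingers are over the full plate in the middle of the stand.

To row units: 0.085 m / 0.75 = 0.1133, 0.075 m / 0.75 = 0.1.

Request:
move_tool([
  {"dx": -0.0027, "dy": 0.0033, "dz": 0.04, "aperture": 0.4},
  {"dx": -0.0027, "dy": 0.0033, "dz": 0.08, "aperture": 0.4},
  {"dx": -0.0027, "dy": 0.0033, "dz": 0.1, "aperture": 0.4},
  {"dx": -0.0027, "dy": 0.0033, "dz": 0.1133, "aperture": 0.4},
  {"dx": -0.0027, "dy": 0.0033, "dz": 0.1133, "aperture": 0.4},
  {"dx": -0.0027, "dy": 0.0033, "dz": 0.1133, "aperture": 0.25},
  {"dx": -0.0027, "dy": 0.0033, "dz": 0.1133, "aperture": 0.15},
  {"dx": -0.0027, "dy": 0.0033, "dz": 0.1133, "aperture": 0},
  {"dx": -0.0027, "dy": 0.0033, "dz": 0.1133, "aperture": 0},
  {"dx": -0.0027, "dy": 0.0033, "dz": 0.1133, "aperture": 0},
  {"dx": -0.0027, "dy": 0.0033, "dz": 0.1133, "aperture": 0},
], force=8)

```text
time: 12.65
position: [0.5189, -0.1967, 0.083]
tool_rot: [0.196, 3.135, 0.0]
ft_force: [0.1, 0.4, 2.9]
grip_width: 0.071
grip_force: 8.0
```

```bash
python3 -c "
from h import *
rows((.519,-.1963,.083,172.8))"
```

```text
pos [ 0.5189 -0.1967  0.083 ] yaw 172.86 t 12.65 q7 1.58 F [0.1 0.4 2.9]
-0.0 0.0004 -0.0 0.001
```

To row units: -0.152 m / 0.75 = -0.2027, -0.03 m / 0.75 = -0.04.

Request:
move_tool([
  {"aperture": 0},
  {"dz": -0.0053, "aperture": 0},
  {"dz": -0.02, "aperture": 0},
  {"dz": -0.04, "aperture": 0},
  {"dz": -0.08, "aperture": 0},
  {"dz": -0.1333, "aperture": 0},
  {"dz": -0.2027, "aperture": 0},
  {"dz": -0.2027, "aperture": 0},
  {"dz": -0.2027, "aperture": 0},
], force=30)

```text
time: 13.55
position: [0.5197, -0.1971, 0.2371]
tool_rot: [0.196, 3.132, -0.004]
ft_force: [-0.3, 0.8, -2.3]
grip_width: 0.066
grip_force: 30.0
```

```bash
python3 -c "
from h import *
rows((.582,.0752,.235,184.15),(.582,.0752,.18,184.15))"
```

```text
pos [ 0.5197 -0.1971  0.2371] yaw 172.85 t 13.55 q7 1.67 F [-0.3  0.8 -2.3]
-0.028 0.278 0.0016 -0.197
-0.0278 0.2781 0.0566 -0.197
```

Lifted: the weight reads about 1.5 N. I'll carry it gently to the slot.

To row units: 0.278 m / 0.75 = 0.3707, 0.265 m / 0.75 = 0.3533, -0.197 rad / 6.2832 = -0.0314.

Request:
move_tool([
  {"dx": -0.0053, "dy": 0.0467, "twist": -0.004, "aperture": 0},
  {"dx": -0.0107, "dy": 0.1, "twist": -0.008, "aperture": 0},
  {"dx": -0.016, "dy": 0.1533, "twist": -0.0127, "aperture": 0},
  {"dx": -0.0213, "dy": 0.2067, "twist": -0.0175, "aperture": 0},
  {"dx": -0.0267, "dy": 0.26, "twist": -0.0223, "aperture": 0},
  {"dx": -0.032, "dy": 0.3133, "twist": -0.0271, "aperture": 0},
  {"dx": -0.0373, "dy": 0.3533, "twist": -0.0314, "aperture": 0},
  {"dx": -0.0373, "dy": 0.3707, "twist": -0.0314, "aperture": 0},
  {"dx": -0.0373, "dy": 0.3707, "dz": 0.0267, "twist": -0.0314, "aperture": 0},
  {"dx": -0.0373, "dy": 0.3707, "dz": 0.0467, "twist": -0.0314, "aperture": 0},
  {"dx": -0.0373, "dy": 0.3707, "dz": 0.0467, "twist": -0.0314, "aperture": 0},
  {"dx": -0.0373, "dy": 0.3707, "dz": 0.0467, "twist": -0.0314, "aperture": 0},
])

```text
time: 14.75
position: [0.5806, 0.074, 0.1989]
tool_rot: [0.11, -3.138, 0.001]
ft_force: [0.8, -0.1, -1.2]
grip_width: 0.064
grip_force: 30.0
```

```bash
python3 - <<'E'
from h import *
rows((.582,.0752,.175,184.15))
t=get_image('top')[:,:,::-1].copy(); s=get_image('side')[:,:,::-1].copy()
cv2.imwrite('pics/raw_t6.png',t)
c=lambda im,x,y,w: cv2.resize(im[y:y+w,x:x+w],(400,400),interpolation=cv2.INTER_CUBIC)
cv2.imwrite('pics/m6.png',np.hstack([c(t,250,160,100),c(s,230,190,100)]))
E
```

```text
pos [0.5806 0.074  0.1989] yaw -175.97 t 14.75 q7 1.28 F [ 0.8 -0.1 -1.2]
-0.0015 0.0011 0.0239 -0.002
```

View pics/m6.png

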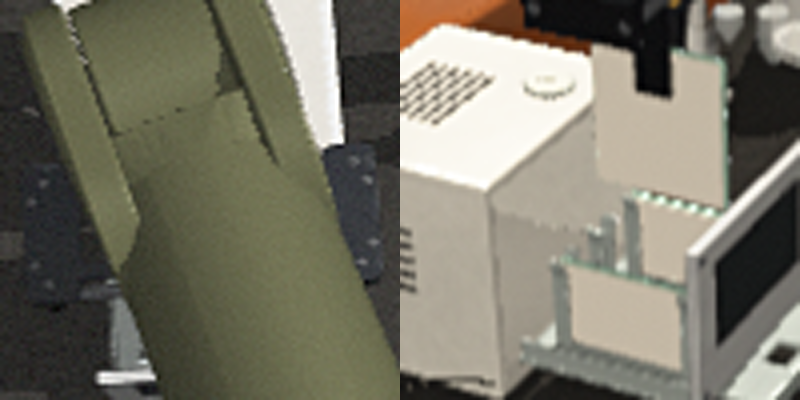

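The plate hangs upright over the middle slot, with its lower corners at crop (597,182) and (725,205).

```bash
python3 - <<'E'
from h import *
Q=lambda x,y,z: pt('side',230+(x+.5)/4-.5,190+(y+.5)/4-.5,z)
a=Q(597-400,182,.126);b=Q(725-400,206,.126);print(a,b,(a+b)/2,np.linalg.norm(a-b))
print('left half back top',Q(568-400,260,.094))
print('mid channel back',Q(598-400,230,.096))
E
```

```text
[0.62582891 0.08489292 0.126     ] [0.54244973 0.07006441 0.126     ] [0.58413932 0.07747866 0.126     ] 0.08468750144879308
left half back top [0.61998326 0.12693176 0.094     ]
mid channel back [0.62238432 0.09128104 0.096     ]
```

To row units: 0.044 m / 0.75 = 0.0587, 0.039 m / 0.75 = 0.052.

Request:
move_tool([
  {"dx": -0.002, "dy": 0.0015, "dz": 0.0133, "aperture": 0},
  {"dx": -0.002, "dy": 0.0015, "dz": 0.0267, "aperture": 0},
  {"dx": -0.002, "dy": 0.0015, "dz": 0.0373, "aperture": 0},
  {"dx": -0.002, "dy": 0.0015, "dz": 0.0453, "aperture": 0},
  {"dx": -0.002, "dy": 0.0015, "dz": 0.052, "aperture": 0},
  {"dx": -0.002, "dy": 0.0015, "dz": 0.0587, "aperture": 0},
  {"dx": -0.002, "dy": 0.0015, "dz": 0.0587, "aperture": 0},
])

```text
time: 15.55
position: [0.582, 0.0766, 0.1548]
tool_rot: [0.114, -3.138, 0.0]
ft_force: [0.2, 0.6, -0.3]
grip_width: 0.063
grip_force: 30.0
```

```bash
python3 -c "
from h import *
s=ctrl.get_state();print(s['torque']);rows((.582,.0752,.11,184.15))"
```

```text
[ 0.14537826 -0.0956954  -0.0014165 ]
pos [0.582  0.0766 0.1548] yaw -175.86 t 15.55 q7 1.25 F [ 0.2  0.6 -0.3]
0.0001 -0.0014 0.0448 -0.0
```

To row units: 0.02 m / 0.75 = 0.0267, 0.016 m / 0.75 = 0.0213.

Request:
move_tool([
  {"dz": 0.0053, "aperture": 0},
  {"dz": 0.0107, "aperture": 0},
  {"dz": 0.016, "aperture": 0},
  {"dz": 0.0213, "aperture": 0},
  {"dz": 0.0267, "aperture": 0},
  {"dz": 0.0267, "aperture": 0},
])

```text
time: 16.15
position: [0.582, 0.0765, 0.1348]
tool_rot: [0.113, -3.138, 0.0]
ft_force: [-0.9, -0.3, -0.9]
grip_width: 0.065
grip_force: 30.0
```

```bash
python3 -c "
from h import *
s=ctrl.get_state();print(s['torque']);rows((.582,.0752,.11,184.15))"
```

```text
[ 0.11604433 -0.16577539  0.01674114]
pos [0.582  0.0765 0.1348] yaw -175.86 t 16.15 q7 1.24 F [-0.9 -0.3 -0.9]
0.0001 -0.0013 0.0248 -0.0
```

To row units: 0.02 m / 0.75 = 0.0267, 0.016 m / 0.75 = 0.0213.

Request:
move_tool([
  {"dy": -0.0007, "dz": 0.0053, "aperture": 0},
  {"dy": -0.0007, "dz": 0.0107, "aperture": 0},
  {"dy": -0.0007, "dz": 0.016, "aperture": 0},
  {"dy": -0.0007, "dz": 0.0213, "aperture": 0},
  {"dy": -0.0007, "dz": 0.0267, "aperture": 0},
  {"dy": -0.0007, "dz": 0.0267, "aperture": 0},
])

```text
time: 16.75
position: [0.582, 0.0761, 0.1148]
tool_rot: [0.113, -3.138, 0.0]
ft_force: [-0.6, -0.4, -1.7]
grip_width: 0.067
grip_force: 30.0
```

Request:
move_tool([
  {"dz": 0.0027, "aperture": 0},
  {"dz": 0.0047, "aperture": 0},
  {"dz": 0.0067, "aperture": 0},
  {"dz": 0.0067, "aperture": 0},
])

```text
time: 17.15
position: [0.5823, 0.0761, 0.1103]
tool_rot: [0.113, -3.139, 0.0]
ft_force: [-0.4, 0.2, -1.0]
grip_width: 0.068
grip_force: 30.0
```

```bash
python3 -c "
from h import *
s=ctrl.get_state();print(s['torque']);rows((.582,.0752,.11,184.15))"
```

```text
[ 0.15170526 -0.17488409 -0.02862862]
pos [0.5823 0.0761 0.1103] yaw -175.86 t 17.15 q7 1.22 F [-0.4  0.2 -1. ]
0.0004 -0.0009 0.0003 -0.0
```

To row units: 0.0015 m / 0.75 = 0.002, 0.001 m / 0.75 = 0.0013.

Request:
move_tool([
  {"dz": 0.0013, "aperture": 0},
  {"dz": 0.002, "aperture": 0},
  {"dz": 0.002, "aperture": 0},
])

```text
time: 17.45
position: [0.5825, 0.0762, 0.1091]
tool_rot: [-0.113, 3.139, -0.0]
ft_force: [0.2, -0.2, -1.6]
grip_width: 0.064
grip_force: 30.0
```

Request:
move_tool([
  {"dz": 0.0013, "aperture": 0},
  {"dz": 0.0013, "aperture": 0},
])

```text
time: 17.65
position: [0.583, 0.0763, 0.109]
tool_rot: [-0.113, 3.138, -0.001]
ft_force: [-1.1, 0.6, 4.6]
grip_width: 0.067
grip_force: 30.0
```

Contact reads 4.6 N at TCP z = 0.109, which is exactly where the tray floor should stop it. I'll release slowly.

To row units: -0.15 m / 0.75 = -0.2, -0.11 m / 0.75 = -0.1467.

Request:
move_tool([
  {"aperture": 0.08},
  {"aperture": 0.12},
  {"aperture": 0.2},
  {"aperture": 0.3},
  {"aperture": 0.3},
  {"aperture": 0.3},
  {"dz": -0.0267, "aperture": 0.3},
  {"dz": -0.08, "aperture": 0.3},
  {"dz": -0.1467, "aperture": 0.3},
  {"dz": -0.2, "aperture": 0.3},
  {"dz": -0.2, "aperture": 0.3},
], force=10)

```text
time: 18.75
position: [0.5855, 0.0776, 0.2644]
tool_rot: [-0.113, 3.129, 0.0]
ft_force: [0.3, 0.2, 0.6]
grip_width: 0.296
grip_force: 0.0
```

```bash
python3 -c "
from h import *
rows((.43,.03,.2,184.15),(.44,.06,.1,184.15))"
```

```text
pos [0.5855 0.0776 0.2644] yaw -175.85 t 18.75 q7 1.3 F [0.3 0.2 0.6]
0.1592 -0.0362 0.0628 -0.0
0.1481 -0.007 0.1629 -0.0
```

Careful with the scale: shifts go in shares of 0.75 m and turns go in shares of 2 pi rad. That gives: 0.235 m / 0.75 = 0.3133, 0.2 m / 0.75 = 0.2667.

```bash
python3 -c "
from h import *
rows((.437,.0625,.25,184.3),(.437,.0625,.028,184.3))"
```

```text
pos [0.5855 0.0776 0.2644] yaw -175.85 t 18.75 q7 1.3 F [0.3 0.2 0.6]
0.1493 -0.0043 0.0129 -0.003
0.1516 -0.0043 0.2348 -0.003
```

Request:
move_tool([
  {"dx": 0.1973, "dy": 0.0067, "dz": 0.0187, "aperture": 0.2},
  {"dx": 0.1973, "dy": 0.0067, "dz": 0.0187, "aperture": 0.2},
  {"dx": 0.1973, "dy": 0.0067, "dz": 0.0187, "aperture": 0},
  {"dx": 0.1973, "dy": 0.0067, "dz": 0.0187, "aperture": 0},
  {"dx": 0.1973, "dy": 0.0067, "dz": 0.0187, "aperture": 0},
  {"dx": 0.1973, "dy": 0.0067, "dz": 0.08, "aperture": 0},
  {"dx": 0.1973, "dy": 0.0067, "dz": 0.1467, "aperture": 0},
  {"dx": 0.1973, "dy": 0.0067, "dz": 0.2133, "aperture": 0},
  {"dx": 0.1973, "dy": 0.0067, "dz": 0.2667, "aperture": 0},
  {"dx": 0.1973, "dy": 0.0067, "dz": 0.3133, "aperture": 0},
  {"dx": 0.1973, "dy": 0.0067, "dz": 0.3133, "aperture": 0},
  {"dx": 0.1973, "dy": 0.0067, "dz": 0.3133, "aperture": 0},
])

```text
time: 19.95
position: [0.435, 0.072, 0.0229]
tool_rot: [0.115, -3.138, -0.007]
ft_force: [1.4, 0.4, 0.9]
grip_width: 0.002
grip_force: 0.0
```

```bash
python3 - <<'E'
from h import *
rows((.437,.0625,.028,184.3))
t=get_image('top')[:,:,::-1].copy(); s=get_image('side')[:,:,::-1].copy()
c=lambda im,x,y,w: cv2.resize(im[y:y+w,x:x+w],(400,400),interpolation=cv2.INTER_CUBIC)
cv2.imwrite('pics/m7.png',np.hstack([c(t,250,170,100),c(s,230,200,100)]))
E
```

```text
pos [0.435  0.072  0.0229] yaw -175.81 t 19.95 q7 1.26 F [1.4 0.4 0.9]
-0.0013 -0.0096 -0.0052 -0.002
```

View pics/m7.png

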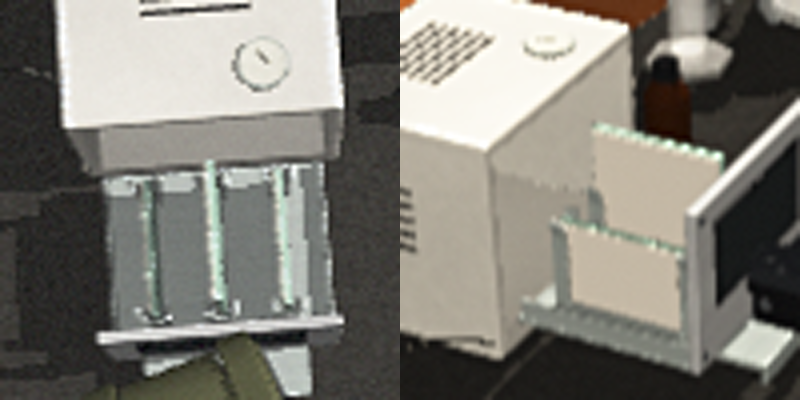

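The full plate is seated upright in the middle slot (crop x about 213), and the half plates haven't moved. Now I'll push the tray home.

```bash
python3 -c "
from h import *
c,s=np.cos(.075),np.sin(.075)
rows(*[(.437+c*d,.064+s*d,.028,184.3) for d in (0,.03,.10,.16,.17)])"
```

```text
pos [0.4367 0.0712 0.0247] yaw -175.86 t 20.05 q7 1.26 F [ 0.7 -0.3  0.5]
0.0002 -0.0072 -0.0033 -0.003
-0.0298 -0.0071 -0.0032 -0.003
-0.0998 -0.0069 -0.003 -0.003
-0.1598 -0.0068 -0.0029 -0.003
-0.1698 -0.0067 -0.0028 -0.003
```

Request:
move_tool([
  {"dy": -0.0093, "dz": -0.004, "aperture": 0},
  {"dy": -0.0093, "dz": -0.004, "aperture": 0},
  {"dx": -0.016, "dy": -0.0093, "dz": -0.004, "aperture": 0},
  {"dx": -0.032, "dy": -0.0093, "dz": -0.004, "aperture": 0},
  {"dx": -0.0427, "dy": -0.0093, "dz": -0.004, "aperture": 0},
  {"dx": -0.0533, "dy": -0.0093, "dz": -0.004, "aperture": 0},
  {"dx": -0.0533, "dy": -0.0093, "dz": -0.004, "aperture": 0},
])

```text
time: 20.75
position: [0.4759, 0.0664, 0.0264]
tool_rot: [-0.113, 3.139, 0.0]
ft_force: [-0.0, 0.3, 0.5]
grip_width: 0.003
grip_force: 0.0
```

Request:
move_tool([
  {"dx": -0.0107, "aperture": 0},
  {"dx": -0.024, "aperture": 0},
  {"dx": -0.04, "aperture": 0},
  {"dx": -0.056, "aperture": 0},
  {"dx": -0.072, "aperture": 0},
  {"dx": -0.088, "aperture": 0},
  {"dx": -0.104, "aperture": 0},
  {"dx": -0.12, "aperture": 0},
  {"dx": -0.1333, "aperture": 0},
  {"dx": -0.144, "aperture": 0},
  {"dx": -0.144, "aperture": 0},
])

```text
time: 21.85
position: [0.5846, 0.074, 0.0264]
tool_rot: [-0.112, 3.137, 0.0]
ft_force: [-0.1, 0.6, -0.6]
grip_width: 0.006
grip_force: 0.0
```

To row units: -0.018 m / 0.75 = -0.024, -0.015 m / 0.75 = -0.02.

Request:
move_tool([
  {"dx": -0.0067, "aperture": 0},
  {"dx": -0.0133, "aperture": 0},
  {"dx": -0.02, "aperture": 0},
  {"dx": -0.024, "aperture": 0},
  {"dx": -0.024, "aperture": 0},
])

```text
time: 22.35
position: [0.6015, 0.0754, 0.0262]
tool_rot: [-0.113, 3.138, 0.0]
ft_force: [-0.1, -0.1, -0.5]
grip_width: 0.005
grip_force: 0.0
```

Request:
move_tool([
  {"dx": -0.0027, "aperture": 0},
  {"dx": -0.0053, "aperture": 0},
  {"dx": -0.008, "aperture": 0},
  {"dx": -0.008, "aperture": 0},
])

```text
time: 22.75
position: [0.6069, 0.0759, 0.026]
tool_rot: [-0.113, 3.139, 0.0]
ft_force: [0.2, -0.2, -0.4]
grip_width: 0.003
grip_force: 0.1
```

To row units: -0.003 m / 0.75 = -0.004, -0.002 m / 0.75 = -0.0027.

Request:
move_tool([
  {"dx": -0.0027, "aperture": 0},
  {"dx": -0.004, "aperture": 0},
  {"dx": -0.004, "aperture": 0},
])

```text
time: 23.05
position: [0.608, 0.076, 0.0258]
tool_rot: [0.113, -3.136, 0.001]
ft_force: [-6.7, -1.6, 4.6]
grip_width: 0.005
grip_force: 2.9
```

Request:
move_tool([
  {"dx": -0.0027, "aperture": 0},
  {"dx": -0.004, "aperture": 0},
  {"dx": -0.004, "aperture": 0},
])

```text
time: 23.35
position: [0.6081, 0.076, 0.0257]
tool_rot: [0.114, -3.13, 0.004]
ft_force: [-14.1, -2.6, 11.6]
grip_width: 0.005
grip_force: 6.7
```

To row units: -0.34 m / 0.75 = -0.4533, -0.3 m / 0.75 = -0.4.

Request:
move_tool([
  {"dx": 0.0133, "aperture": 0},
  {"dx": 0.0667, "aperture": 0},
  {"dx": 0.1333, "aperture": 0},
  {"dx": 0.1333, "dz": -0.0667, "aperture": 0},
  {"dx": 0.1333, "dz": -0.1333, "aperture": 0},
  {"dx": 0.1333, "dz": -0.2, "aperture": 0},
  {"dx": 0.1067, "dy": -0.0667, "dz": -0.2667, "aperture": 0},
  {"dx": 0.08, "dy": -0.1333, "dz": -0.2933, "aperture": 0},
  {"dx": 0.08, "dy": -0.2, "dz": -0.2933, "aperture": 0},
  {"dx": 0.08, "dy": -0.2667, "dz": -0.2933, "aperture": 0},
  {"dx": 0.08, "dy": -0.3333, "dz": -0.2933, "aperture": 0},
  {"dx": 0.08, "dy": -0.4, "dz": -0.2933, "aperture": 0},
  {"dx": 0.08, "dy": -0.4533, "dz": -0.2933, "aperture": 0},
  {"dx": 0.08, "dy": -0.4533, "dz": -0.2933, "aperture": 0},
])

```text
time: 24.75
position: [0.5762, -0.2755, 0.2451]
tool_rot: [-0.099, 3.14, -0.005]
ft_force: [-0.7, -0.1, 0.4]
grip_width: 0.007
grip_force: 0.0
```

```bash
python3 - <<'E'
from h import *
rows()
im=get_image('top')[:,:,::-1]; cv2.imwrite('pics/raw_t8.png',im)
old=cv2.imread('pics/raw_top0.png')
x,y,w,h=278,205,52,22
r=cv2.matchTemplate(np.ascontiguousarray(im[y-10:y+h+10,x-10:x+w+10]),old[y:y+h,x:x+w],cv2.TM_CCOEFF_NORMED)
print(cv2.minMaxLoc(r), cv2.absdiff(im[y:y+h,x:x+w].copy(),old[y:y+h,x:x+w]).mean())
E
```

```text
pos [ 0.5762 -0.2755  0.2451] yaw -176.39 t 24.75 q7 1.83 F [-0.7 -0.1  0.4]
(-0.4858156740665436, 0.9975361227989197, (4, 0), (10, 10)) 3.05506993006993
```

The flange is back at its starting pixels (zero shift, correlation 0.998), so the tray is home. I'll hand the job in.

Request:
move_tool([
  {"aperture": 0},
  {"aperture": 0},
])

```text
time: 25.0
position: [0.5779, -0.2643, 0.2464]
tool_rot: [-0.119, 3.138, 0.001]
ft_force: [0.3, 1.0, 0.8]
grip_width: 0.004
grip_force: 0.0
```

```bash
python3 -c "
from bench import ctrl, ticket, get_image, camera_model; print(ticket.close_job())"
```

```text
the job is handed in; nothing more can be done
None
```

I handed the job in at 25.0 s: the full plate is down in the tray's middle slot, the tray is home and the hook lies on the worktop left of the cabinet; the hand-in printed no verdict.

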